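# Third hand at the paint-box jig

## Task

Clear the assembly jig first: stand the paint jar in the wooden crate with the other jar and lay the brush in the shallow metal tray with the other brush. Then lay the wooden box rail flat on the jig bed, its end square against the middle of the spring-backed fence, and press it there with a steady force of about 10 N so that I can drive the screws in from behind. Finish while still holding it pressed like that: do not let go; and leave the other things where they are.

Things in the scene. Friction and masses are not known exactly. Their poses are not given: they have to be found in the camera images.
- jig: Fixed jig: plywood bed, top at z = 12 mm. Origin on the table under the bed; x along the bed toward the fence (roughly away from the robot), y left, z up. The bed spans x = -140 to +160 mm, y = -80 to +80 mm. Two steel posts 45 mm tall stand behind the fence at x = 140 to 160, y = +-55 mm; nothing stands at the bed's sides.
- fence (a joint): How far the spring-backed fence has been pushed back along the jig's +x, in m: 0 when untouched, end stop at 0.026. The fence is an upright pale wooden board 150 mm wide (jig y), 14 mm thick, reaching to 58 mm above the table. Its springs push back with 0.7 N per mm (700 N/m, no preload), so 10 N is about 14 mm.
- fence_face (a point): Middle of the fence's front face (the face towards the robot), at the height of the bed's top; moves with the fence. At joint value 0 it lies at x = 100 mm, y = 0 in the jig's frame.
- rail: Plain wooden box rail, 130 x 44 x 22 mm (x, y, z), about 80 g, with a narrow dark groove along its top; starts lying flat on the table to the left or right of the jig. Origin: centre of its underside; x along its length. Its two ends are alike; either may meet the fence.
- jar: Glass paint jar with a white cap, 44 mm diameter, 60 mm tall, about 120 g, standing on the jig's bed. Origin: centre of its underside.
- brush: Flat paint brush, about 141 mm long, lying on the jig's bed: wooden handle 12 mm wide and 10 mm thick from x = -70 to +15 mm, then metal ferrule 14 mm wide and bristles. Origin: under its middle, on the underside; x along it towards the bristles, z up.
- crate: Wooden crate for jars, fixed, 180 x 120 x 45 mm (x, y, z) outside, walls and floor 5 mm, open on top; another jar stands in it at about x = +55 mm, y = 0. Origin: centre of its underside; the half at -x is free. To the left or the right of the jig.
- tray: Shallow metal tray for brushes, fixed, 210 x 110 x 22 mm (x, y, z) outside, walls and floor 4 mm, open on top; another brush lies in it along x at about y = +34 mm. Origin: centre of its underside; the strip at y from -50 to +20 mm is free. To the left or the right of the jig, across from the crate.
- jar_b: The jar already in the crate, the same as the jar on the jig (44 mm diameter, 60 mm tall). Origin: centre of its underside. Not to be moved.
- brush_b: The brush already in the tray, the same as the brush on the jig. Origin: under its middle. Not to be moved.
- sanding_block: Cork sanding block, 90 x 56 x 28 mm, lying on the other side of the jig from the rail. Origin: centre of its underside. A bystander.
- pot: White ceramic water pot, 76 mm diameter, 90 mm tall, behind the bin on the robot's left. Origin: centre of its underside. A bystander.
- bottle: Amber glass bottle, 60 mm diameter, 150 mm tall, behind the bin on the robot's right. Origin: centre of its underside. A bystander.

How it is judged:
On the way:
1. the jar stands in the crate and the brush lies in the tray (x of jar in the frame of crate between -0.075 and 0.075 m and y of jar in the frame of crate between -0.05 and 0.05 m and z of jar in the frame of crate below 0.015 m and angle between jar's own z axis and vertical below 0.2 rad and linear speed of each of jar, brush below 0.03 m/s and x of brush in the frame of tray between -0.035 and 0.035 m and y of brush in the frame of tray between -0.05 and 0.05 m and z of brush in the frame of tray between -0.005 and 0.022 m and angle between brush's own x axis and vertical between 1.4 and 1.74 rad), for 0.2 s.
At the end, for the whole second after the job is handed in: Rail flat on the bed (6 mm, 0.08 rad), square to the fence (0.08 rad), centred within 12 mm, at rest, pressed on the fence with 6 to 14 N by the robot still touching it; jar upright inside the crate; brush lying inside the tray (all of step 1 and contact force between rail and fence between 6 and 14 N and angle between the x axis of rail and the x axis of jig, either way round below 0.08 rad and angle between rail's own z axis and vertical below 0.08 rad and z of rail in the frame of jig between 0.006 and 0.018 m and y of rail in the frame of jig between -0.012 and 0.012 m and linear speed of rail below 0.01 m/s and contact force between any of the fingers, the arm and rail above 3 N); the arm keeps its last pose, push and grip.
It fails at once if the sanding block is displaced by more than 40 mm (distance of sanding_block from where it was at the start of the episode above 0.04 m).
It fails at once if the pot is displaced by more than 40 mm (distance of pot from where it was at the start of the episode above 0.04 m).
It fails at once if the bottle is displaced by more than 40 mm (distance of bottle from where it was at the start of the episode above 0.04 m).
It fails at once if the jar already put away is displaced by more than 50 mm (distance of jar_b from where it was at the start of the episode above 0.05 m).
It fails at once if the brush already put away is displaced by more than 50 mm (distance of brush_b from where it was at the start of the episode above 0.05 m).
It also fails if it takes over 70 s, if anything falls off the work surface, if the arm or the gripper's body presses on something with over 40 N, if the wrist force passes 120 N, or if a joint passes its speed limit or range.

## Robot

A 6-joint arm with a two-finger parallel gripper is mounted at the origin on the work surface. World frame = base frame: x ahead of the robot, y to its left, z up, the work surface at z = 0. Lengths are in m, angles in rad, forces in N, time in s.
With the tool pointing down it reaches from about 0.425 to 0.95 m from the base axis. Payload 3.5 kg.
Tool frame: the origin (TCP) lies between the finger pads; the fingertips stand 22 mm ahead of it and the grasp point (between the pads) lies 3 mm ahead of it (ctrl.nose_length is the z of the fingertips in the tool frame, in m); z points along the fingers, y is the line along which they close (so a half turn about z gives the same grasp; the last joint's range is limited). The gripper opens to 85 mm and grips with 20 to 120 N. Pads are 22 mm wide; open, the fingers measure 114 mm over their backs; the gripper's body (76 mm by 85 mm) begins 54 mm behind the grasp point. The pads swing forward as they close: fully open they stand 13 mm farther back than shut.
Start: joints at [0.957, 0.286, 1.577, -0, 1.279, -0.15], TCP at [0.302, 0.604, 0.253] pointing down, gripper open.
Joint ranges: [-2.77, 2.77], [-0.9, 2.22], [0.21, 2.48], [-1.53, 4.67], [0.24, 2.81], [-2.84, 2.84]. Speed limits (rad/s): [2.79, 2.79, 3.14, 3.14, 3.14, 3.14].

## Interface

Orientations are given as a unit quaternion [x, y, z, w].
In Python, from plant import ctrl gives the robot as it stands. The module is installed in compiled form; this text tells all that it offers.
- The arm moves only by the tool send_rows, never from a script. Its argument "rows" is text: rows parted by semicolons, each of 7 numbers parted by spaces: the turn, a rotation vector about the tool's x, y, z in fractions of the full range, 1 being pi rad, then the shift along the tool's x, y, z in normalised numbers (1 is 600 mm), then the opening, from -1 (shut) to 1 (fully open). A call has 1 to 8 rows; each row is the pose to reach, as a shift and turn from the pose commanded when the call began, along the tool's axes at that moment; what a row does not reach only later rows make up. A row lasts 1/8 s, in which the tool goes at most 62.5 mm and 10.7 degrees, less where a joint would pass 70% of its speed; a pose out of reach is approached as far as the arm can. No shift or turn number may pass 1 either way. A call with a gripper value outside its range is refused whole. The fingers move at their own pace and stop on an object; "grip_force" is the grip in N (left out, the last holds). Time passes only in rows, so rows that repeat a pose let the fingers close. It gives the time, the measured TCP pose, the force, the opening and the grip force at its end, in the units of the state.
- ctrl.get_state(): the state, without advancing time (a new reading comes with each control period).
- ctrl.read_camera(name): name is "scene" or "top" or "wrist"; returns a dict with "color" (400x640x3 uint8, red, green, blue), "fx", "fy", "cx", "cy" (pixels), "extrinsics" (4x4, takes a point from world to camera coordinates). Camera axes: x right, y down, z forward; pixel columns grow to the right and rows downward; lengths in m; the calibration is good to about 2 mm. A picture is of the moment at which its call begins. There is no depth.
- ctrl.sign_off(): hands the job in; it is judged then, once.
Trained networks look in a picture, given as the dict that the camera call returned (one of the last four; its "shot" number tells which), for a name from the list of things; names that differ only in an ending like _2 or _b are one class to them, and where a whole thing is asked for, a point or a joint stands for the part that bears it (a point fixed in the world has none). Each returns a list of dicts, best first, with "p" (0 to 1); they miss things now and then, are a little off and sometimes report something else, mostly with a low value. They report only what shows in the picture. A call takes as long as a camera call.
- ctrl.look_for(picture, target): "position" ([x, y, z] in m, in the coordinates of the camera as it stood for that picture, good to about 4 mm: the middle of the surface that is visible of it).
The state is a dict: "time": time; "qpos": joint angles; "dq": joint speeds; "joint_efforts": joint torques, N m; "eef_pos": TCP position; "tcp_rot": TCP orientation; "contact_force": force on the tool from outside, world axes, zero at the start; "wrist_torque": the same for the moment, N m; "opening": opening from 0.0 (shut) to 1.0 (fully open); "finger_force": force on a finger pad.
Only numpy, scipy, OpenCV 4.12 (cv2) and the standard library are available. Lean on these libraries where they do the work, as an engineer would, in place of code of your own. Each camera call takes 0.05 s, during which the arm holds its last target. There are 200 camera calls.

## Working session

There is one attempt and no reset: what is moved stays moved. The work goes in short steps, Python scripts to look and compute and a tool call to move; the robot and the scene stay as the last step left them, time stands still between calls to the robot, and variables do not carry over. Pictures are saved under pics/ and viewed, at most 11 in all, crops included, and the job is handed in when it is done.

Besides the shell and the picture viewer there is one more tool, called after "Request:" by a JSON object that holds its "api" and its "payload", one argument or row to a line. send_rows: Moves the arm, as the interface text tells. Its arguments: {"type":"object","properties":{"rows":{"type":"string"},"grip_force":{"type":"number"}},"required":["rows"]}

```bash
mkdir -p pics
cat > h.py <<'E'
from plant import ctrl
import numpy as np, cv2
from scipy.spatial.transform import Rotation as R
def shot(n,f=None):
    p=ctrl.read_camera(n)
    if f: cv2.imwrite('pics/'+f,p['color'][:,:,::-1])
    return p
def w(p,c):
    return (np.linalg.inv(p['extrinsics'])@np.r_[c,1])[:3]
def px(p,u,v,z):
    T=np.linalg.inv(p['extrinsics']);d=T[:3,:3]@np.array([(u-p['cx'])/p['fx'],(v-p['cy'])/p['fy'],1]);o=T[:3,3]
    return o+d*(z-o[2])/d[2]
def find(p,names):
    for n in names:
        for r in ctrl.look_for(p,n)[:3]:
            c=np.array(r['position']);u=c[:2]/c[2]*[p['fx'],p['fy']]+[p['cx'],p['cy']]
            print(n,round(r['p'],2),w(p,c).round(3),u.round())
def st():
    s=ctrl.get_state()
    r=R.from_quat(s['tcp_rot']).as_matrix()
    print('t',s['time'],'pos',np.round(s['eef_pos'],4),'q',np.round(s['qpos'],3),'F',np.round(s['contact_force'],1),'open',s['opening'],'ff',s['finger_force']);print(r.round(3))
    return s,r
def rel(target):  # world point for TCP -> shift in tool axes mm
    s=ctrl.get_state();r=R.from_quat(s['tcp_rot']).as_matrix()
    return (r.T@(np.array(target)-s['eef_pos'])*1000).round(1)
E
python3 - <<'E'
from h import *
st()
for n in ['top','scene']:
    p=shot(n,n+'1.png');print(n,w(p,[0,0,0]).round(3))
    find(p,['jig','fence','rail','jar','brush','crate','tray','sanding_block','pot','bottle'])
E
```

```text
t 0.0 pos [0.3016 0.6032 0.2519] q [ 0.957  0.287  1.578 -0.     1.279 -0.15 ] F [-0.6 -0.2  0.3] open 1.0005134413789065 ff 0.0
[[-0.894  0.447 -0.001]
 [ 0.447  0.894 -0.002]
 [ 0.    -0.002 -1.   ]]
top [0.434 0.008 1.158]
jig 0.95 [0.584 0.004 0.012] [324. 202.]
jig 0.48 [0.447 0.391 0.018] [161. 257.]
fence 0.63 [ 0.547 -0.035  0.075] [342. 215.]
fence 0.58 [ 0.675 -0.002  0.056] [327. 161.]
fence 0.49 [ 0.699 -0.311  0.097] [464. 148.]
jar 0.82 [ 0.498 -0.365  0.068] [487. 238.]
jar 0.64 [ 0.673 -0.001  0.059] [327. 162.]
brush 0.73 [0.578 0.044 0.023] [308. 204.]
brush 0.6 [0.448 0.393 0.016] [161. 257.]
crate 0.61 [ 0.434 -0.379  0.009] [485. 267.]
tray 0.87 [0.434 0.352 0.008] [178. 263.]
sanding_block 0.62 [ 0.509 -0.205  0.027] [413. 233.]
pot 0.56 [0.744 0.302 0.048] [201. 133.]
bottle 0.72 [ 0.703 -0.312  0.099] [464. 146.]
scene [ 1.313 -0.528  0.644]
jig 0.66 [ 0.679 -0.009  0.012] [340. 234.]
fence 0.84 [ 0.681 -0.004  0.046] [343. 222.]
rail 0.71 [ 0.679 -0.003  0.044] [343. 222.]
rail 0.65 [0.489 0.188 0.024] [353. 174.]
jar 0.91 [ 0.564 -0.045  0.048] [300. 205.]
jar 0.75 [ 0.516 -0.379  0.059] [160. 240.]
brush 0.67 [0.448 0.382 0.014] [392. 154.]
brush 0.6 [0.572 0.05  0.023] [333. 202.]
crate 0.81 [ 0.437 -0.376  0.017] [153. 237.]
crate 0.64 [ 0.562 -0.045  0.05 ] [300. 204.]
tray 0.7 [0.446 0.355 0.01 ] [385. 157.]
tray 0.58 [ 0.683 -0.004  0.042] [343. 224.]
sanding_block 0.72 [ 0.529 -0.212  0.028] [234. 228.]
sanding_block 0.42 [ 0.515 -0.382  0.062] [158. 240.]
pot 0.9 [0.747 0.27  0.062] [444. 192.]
bottle 0.61 [ 0.738 -0.326  0.083] [226. 281.]
```

View pics/top1.png

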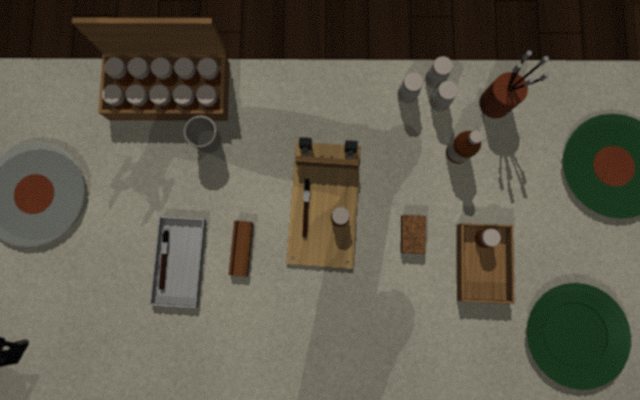

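View pics/scene1.png

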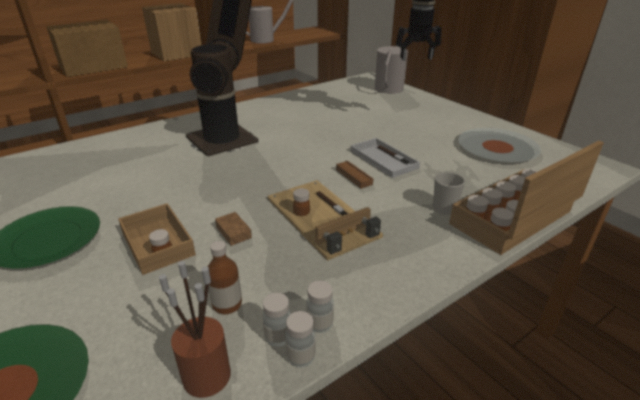

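The top view shows the jig at about (324,205), the brush at (306,208), the jar cap at (341,216), the rail at (241,249), the tray at (179,262) and the crate at (486,263). All of them agree with the network's finds. I'll enlarge the top view to read edges precisely.

Run:
```python
from h import *
im=cv2.imread('pics/top1.png')
im=cv2.convertScaleAbs(im,alpha=1.6)
z=lambda a:cv2.resize(a,None,fx=4,fy=4,interpolation=cv2.INTER_CUBIC)
c=np.zeros((560,800,3),np.uint8)
a=z(im[135:275,285:365]);c[:560,:320]=a
b=z(im[210:310,145:265]);c[:400,320:800]=b
cv2.imwrite('pics/zoom1.png',c)
```

```text
(no output)
```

View pics/zoom1.png

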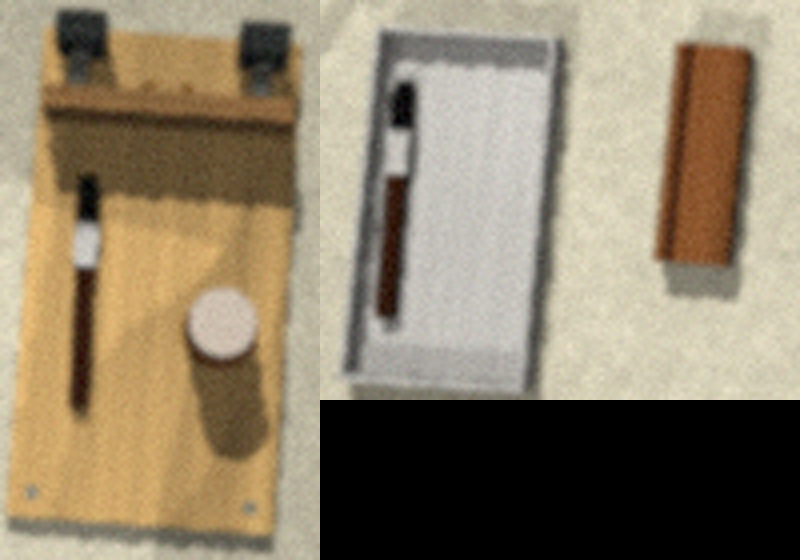

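Run:
```python
from h import *
p=shot('top')
J=lambda x,y,z:px(p,285+x/4-.375,135+y/4-.375,z)
T=lambda x,y,z:px(p,145+(x-320)/4-.375,210+y/4-.375,z)
def quad(n,c): # order BL,BR,FR,FL
    c=np.array(c);m=c.mean(0);a=(c[0]+c[1]-c[2]-c[3])/2;b=(c[0]+c[3]-c[1]-c[2])/2
    print(n,m.round(4),'len',np.hypot(*a[:2]).round(4),'wid',np.hypot(*b[:2]).round(4),'yaw',np.degrees(np.arctan2(a[1],a[0])).round(2),np.degrees(np.arctan2(-b[0],b[1])).round(2))
quad('bed',[J(45,30,.012),J(300,42,.012),J(272,535,.012),J(8,517,.012)])
quad('fencetop',[J(45,88,.058),J(295,100,.058),J(293,122,.058),J(44,108,.058)])
a,b=J(80,410,.02),J(88,177,.018);print('brush',a,b,(a+b)/2,np.degrees(np.arctan2(*(b-a)[1::-1])),np.hypot(*(b-a)[:2]))
print('jar',J(222,323,.072))
quad('tray',[T(380,30,.022),T(560,38,.022),T(527,388,.022),T(345,375,.022)])
a,b=T(386,320,.012),T(404,82,.012);print('brushb',(a+b)/2,np.degrees(np.arctan2(*(b-a)[1::-1])))
quad('rail',[T(678,45,.022),T(748,47,.022),T(730,265,.022),T(657,260,.022)])
quad('crate',[px(p,457.5,224.5,.045),px(p,512.5,225,.045),px(p,514,302,.045),px(p,460,302.5,.045)])
s,r=st()
q=shot('wrist');E=np.linalg.inv(q['extrinsics']);print('wristcam in tool',(r.T@(E[:3,3]-s['eef_pos'])).round(4));print((r.T@E[:3,:3]).round(3))
```

```text
bed [0.5796 0.0057 0.012 ] len 0.2992 wid 0.1571 yaw -3.26 -2.77
fencetop [ 0.6758 -0.0008  0.058 ] len 0.0126 wid 0.1469 yaw -3.57 -2.57
brush [0.49812472 0.05041646 0.02      ] [0.63926126 0.04768238 0.018     ] [0.56869299 0.04904942 0.019     ] -1.1097873767772806 0.1411630222984655
jar [ 0.54556864 -0.03188733  0.072     ]
tray [0.4385 0.3495 0.022 ] len 0.204 wid 0.1079 yaw -2.67 -2.62
brushb [0.44147254 0.38745717 0.012     ] -1.1332475170980612
rail [0.4708 0.2022 0.022 ] len 0.128 wid 0.0426 yaw -3.26 -2.15
crate [ 0.4416 -0.3683  0.045 ] len 0.1764 wid 0.1247 yaw -0.77 0.62
t 1.15 pos [0.3019 0.6037 0.2533] q [ 0.957  0.286  1.577 -0.     1.279 -0.15 ] F [ 0.6 -0.2 -0.4] open 0.9967148266183868 ff 0.0
[[-0.894  0.447  0.   ]
 [ 0.447  0.894  0.   ]
 [-0.     0.    -1.   ]]
wristcam in tool [ 0.0782  0.0002 -0.1206]
[[-0.001 -0.953 -0.304]
 [ 1.    -0.001  0.001]
 [-0.001 -0.304  0.953]]
```

Careful with the scale: shifts go in shares of 600 mm and turns go in shares of pi rad. That gives: -502 mm is -0.8367, -460 mm is -0.7667, -23.6 degrees is -0.1311.

Request:
{"api": "send_rows", "payload": {
  "rows": "0 0 -0.1311 -0.8367 -0.7667 0.0333 1;0 0 -0.1311 -0.8367 -0.7667 0.0333 1;0 0 -0.1311 -0.8367 -0.7667 0.0333 1;0 0 -0.1311 -0.8367 -0.7667 0.0333 1;0 0 -0.1311 -0.8367 -0.7667 0.0333 1;0 0 -0.1311 -0.8367 -0.7667 0.0333 1;0 0 -0.1311 -0.8367 -0.7667 0.0333 1;0 0 -0.1311 -0.8367 -0.7667 0.0333 1"
}}

```text
time: 2.2
eef_pos: [0.4806, 0.1359, 0.2391]
tcp_rot: [0.026, 1.0, 0.0, 0.001]
contact_force: [0.2, 0.5, 0.3]
opening: 1.005
finger_force: 0.0
```

Run:
```python
from h import *
st();print(rel([.5456,-.0319,.235]))
```

```text
t 2.2 pos [0.4806 0.1359 0.2391] q [ 0.072 -0.096  2.015  0.     1.221 -1.447] F [0.2 0.5 0.3] open 1.0050167450683647 ff 0.0
[[-0.999  0.052  0.001]
 [ 0.052  0.999  0.   ]
 [-0.001  0.    -1.   ]]
[ -73.6 -164.2    4.2]
```

In the tool's units: -164 mm is -0.2733, -74 mm is -0.1233.

Request:
{"api": "send_rows", "payload": {
  "rows": "0 0 0 -0.1233 -0.2733 0.0083 1;0 0 0 -0.1233 -0.2733 0.0083 1;0 0 0 -0.1233 -0.2733 0.0083 1;0 0 0 -0.1233 -0.2733 0.0083 1;0 0 0 -0.1233 -0.2733 0.0083 1"
}}

```text
time: 2.82
eef_pos: [0.5452, -0.0295, 0.2335]
tcp_rot: [0.026, 1.0, 0.0, -0.0]
contact_force: [0.1, 0.8, 0.3]
opening: 0.998
finger_force: 0.0
```

Run:
```python
from h import *
st();p=shot('wrist','w1.png');find(p,['jar','brush','fence']);t=shot('top');find(t,['jar','brush'])
print(rel([.5456,-.0319,.056]))
```

```text
t 2.825 pos [ 0.5452 -0.0295  0.2335] q [-2.400e-01  2.000e-02  1.914e+00  1.000e-03  1.209e+00 -1.759e+00] F [0.1 0.8 0.3] open 0.9978849599436431 ff 0.0
[[-0.999  0.052 -0.001]
 [ 0.052  0.999  0.001]
 [ 0.001  0.001 -1.   ]]
jar 0.98 [ 0.542 -0.032  0.069] [315. 176.]
jar 0.58 [ 0.506 -0.354  0.011] [  4. 145.]
brush 0.86 [0.565 0.053 0.022] [398. 182.]
brush 0.5 [ 0.673 -0.     0.05 ] [351. 289.]
brush 0.46 [0.465 0.196 0.02 ] [550.  72.]
fence 0.9 [ 0.672 -0.002  0.05 ] [349. 288.]
jar 0.86 [ 0.501 -0.369  0.065] [488. 236.]
jar 0.46 [ 0.528 -0.035  0.049] [341. 224.]
brush 0.83 [0.448 0.388 0.014] [163. 257.]
brush 0.61 [0.624 0.048 0.02 ] [306. 185.]
[ -0.4  -3.  177.8]
```

View pics/w1.png

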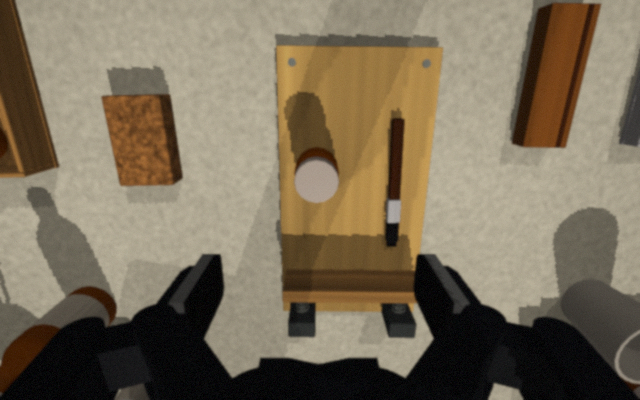

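The jar cap is at (317,180), the brush runs (398,119)–(391,245), and the front bed corners are (278,46) and (442,47). This matches the top view.

Run:
```python
from h import *
p=shot('wrist')
for n,u,v,z in [('cap',317,180,.072),('tail',398,119,.02),('tip',391,245,.018),('bedFR',278,46,.012),('bedFL',442,47,.012),('fencefaceR_top',283,291,.058),('fenceL_top',416,291,.058),('rail',513,146,.022),('rail',566,148,.022),('rail',542,4,.022),('rail',601,5,.022)]:
    print(n,px(p,u,v,z).round(4))
```

```text
cap [ 0.545  -0.0295  0.072 ]
tail [0.5007 0.0532 0.02  ]
tip [0.6399 0.0489 0.018 ]
bedFR [ 0.4274 -0.0607  0.012 ]
bedFL [0.4362 0.0955 0.012 ]
fencefaceR_top [ 0.6667 -0.0713  0.058 ]
fenceL_top [0.6738 0.067  0.058 ]
rail [0.5333 0.1696 0.022 ]
rail [0.5381 0.2235 0.022 ]
rail [0.4062 0.1791 0.022 ]
rail [0.4096 0.232  0.022 ]
```

In the tool's units: 178 mm is 0.2967, 160 mm is 0.2667.

Request:
{"api": "send_rows", "payload": {
  "rows": "0 0 0 0 -0.005 0.1 1;0 0 0 0 -0.005 0.2 1;0 0 0 0 -0.005 0.2667 1;0 0 0 0 -0.005 0.2967 1;0 0 0 0 -0.005 0.2967 1;0 0 0 0 -0.005 0.2967 1"
}}

```text
time: 3.98
eef_pos: [0.5471, -0.0331, 0.0578]
tcp_rot: [0.026, 1.0, -0.0, 0.002]
contact_force: [0.5, -0.6, 0.4]
opening: 1.001
finger_force: 0.0
```

Request:
{"api": "send_rows", "payload": {
  "rows": "0 0 0 0 0 0 -1;0 0 0 0 0 0 -1;0 0 0 0 0 0 -1;0 0 0 0 0 0 -1;0 0 0 0 0 0 -1;0 0 0 0 0 -0.0667 -1;0 0 0 0 0 -0.1333 -1;0 0 0 0 0 -0.1833 -1",
  "grip_force": 40
}}

```text
time: 4.97
eef_pos: [0.5456, -0.0329, 0.1675]
tcp_rot: [0.026, 1.0, -0.0, 0.001]
contact_force: [-0.0, -0.6, -0.4]
opening: 0.481
finger_force: 41.1
```

Run:
```python
from h import *
st();print(rel([.397,-.367,.168]))
p=shot('wrist');find(p,['jar'])
```

```text
t 4.975 pos [ 0.5456 -0.0329  0.1675] q [-0.246  0.092  1.967 -0.     1.081 -1.765] F [-0.  -0.6 -0.4] open 0.48126225424159247 ff 41.093293726444244
[[-0.999  0.052  0.002]
 [ 0.052  0.999 -0.   ]
 [-0.002 -0.    -1.   ]]
[ 131.1 -341.4   -0.5]
jar 0.97 [ 0.541 -0.034  0.178] [313. 288.]
jar 0.51 [ 0.692 -0.301  0.047] [ 34. 360.]
```

In the tool's units: -341 mm is -0.5683, 131 mm is 0.2183.

Request:
{"api": "send_rows", "payload": {
  "rows": "0 0 0 0.2183 -0.5683 0 -1;0 0 0 0.2183 -0.5683 0 -1;0 0 0 0.2183 -0.5683 0 -1;0 0 0 0.2183 -0.5683 0 -1;0 0 0 0.2183 -0.5683 0 -1;0 0 0 0.2183 -0.5683 0 -1;0 0 0 0.2183 -0.5683 0 -1;0 0 0 0.2183 -0.5683 0 -1"
}}

```text
time: 6.08
eef_pos: [0.3962, -0.3656, 0.1639]
tcp_rot: [0.026, 1.0, 0.001, -0.001]
contact_force: [-0.6, -0.1, -1.1]
opening: 0.484
finger_force: 41.2
```

Run:
```python
from h import *
st();print(rel([.397,-.367,.052]))
p=shot('wrist','w2.png');find(p,['jar','crate'])
```

```text
t 6.075 pos [ 0.3962 -0.3656  0.1639] q [-0.934  0.083  1.984  0.     1.078 -2.452] F [-0.6 -0.1 -1.1] open 0.48446564423606 ff 41.16734432056546
[[-0.999  0.053 -0.002]
 [ 0.053  0.999  0.003]
 [ 0.002  0.003 -1.   ]]
[ -1.1  -1.7 111.9]
jar 0.93 [ 0.392 -0.364  0.178] [321. 293.]
crate 0.91 [ 0.389 -0.371  0.002] [311. 173.]
```

View pics/w2.png

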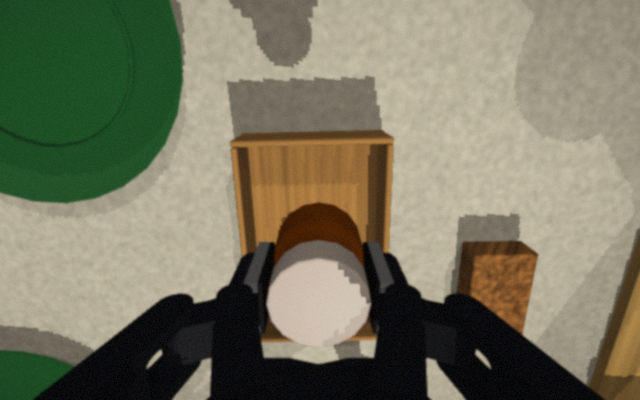

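The jar hangs centred over the free half of the crate, whose front rim corners are (233,142) and (392,138). I'll lower it.

In the tool's units: 112 mm is 0.1867, 105 mm is 0.175.

Request:
{"api": "send_rows", "payload": {
  "rows": "0 0 0 -0.0017 -0.0033 0.0833 -1;0 0 0 -0.0017 -0.0033 0.15 -1;0 0 0 -0.0017 -0.0033 0.175 -1;0 0 0 -0.0017 -0.0033 0.1867 -1;0 0 0 -0.0017 -0.0033 0.1867 -1;0 0 0 -0.0017 -0.0033 0.1867 -1;0 0 0 -0.0017 -0.0033 0.1867 0.35;0 0 0 -0.0017 -0.0033 0.1867 0.35"
}}

```text
time: 7.22
eef_pos: [0.3981, -0.3692, 0.0546]
tcp_rot: [0.026, 1.0, -0.001, 0.001]
contact_force: [-0.0, -0.5, 0.3]
opening: 0.673
finger_force: 0.0
```

In the tool's units: -130 mm is -0.2167, -110 mm is -0.1833.

Request:
{"api": "send_rows", "payload": {
  "rows": "0 0 0 0 0 0 0.35;0 0 0 0 0 -0.0833 0.35;0 0 0 0 0 -0.1833 0.35;0 0 0 0 0 -0.2167 0.35"
}}

```text
time: 7.72
eef_pos: [0.3991, -0.3704, 0.1887]
tcp_rot: [0.026, 1.0, -0.003, 0.002]
contact_force: [0.2, -0.1, -0.5]
opening: 0.68
finger_force: 0.0
```

Run:
```python
from h import *
st();p=shot('wrist');find(p,['jar','crate']);p=shot('scene');find(p,['jar'])
print(rel([.545,.051,.18]))
```

```text
t 7.725 pos [ 0.3991 -0.3704  0.1887] q [-0.935  0.059  1.96   0.     1.115 -2.453] F [ 0.2 -0.1 -0.5] open 0.6801091393886406 ff 0.0
[[-0.999  0.052  0.005]
 [ 0.052  0.999 -0.006]
 [-0.005 -0.006 -1.   ]]
jar 0.88 [ 0.392 -0.374  0.063] [314. 184.]
crate 0.64 [ 0.434 -0.367  0.   ] [324. 206.]
jar 0.9 [ 0.416 -0.378  0.048] [147. 222.]
jar 0.85 [ 0.514 -0.38   0.06 ] [159. 240.]
[-126.   425.9    2.7]
```

Jar placed at (0.395,-0.37), upright. Next, the brush.

In the tool's units: 430 mm is 0.7167, -148 mm is -0.2467.

Request:
{"api": "send_rows", "payload": {
  "rows": "0 0 0 -0.2467 0.7167 0.0083 0.3;0 0 0 -0.2467 0.7167 0.0083 0.3;0 0 0 -0.2467 0.7167 0.0083 0.3;0 0 0 -0.2467 0.7167 0.0083 0.3;0 0 0 -0.2467 0.7167 0.0083 0.3;0 0 0 -0.2467 0.7167 0.0083 0.3;0 0 0 -0.2467 0.7167 0.0083 0.3;0 0 0 -0.2467 0.7167 0.0083 0.3"
}}

```text
time: 8.98
eef_pos: [0.5672, 0.0562, 0.1761]
tcp_rot: [0.024, 1.0, 0.0, -0.002]
contact_force: [-0.1, -0.3, -0.1]
opening: 0.652
finger_force: 0.0
```

Request:
{"api": "send_rows", "payload": {
  "rows": "0 0 0 0 0 0 0.3;0 0 0 0 0 0 0.3;0 0 0 0 0 0 0.3"
}}

```text
time: 9.35
eef_pos: [0.5674, 0.0516, 0.1785]
tcp_rot: [0.027, 1.0, -0.0, -0.0]
contact_force: [0.6, -1.2, -0.2]
opening: 0.65
finger_force: 0.0
```

Run:
```python
from h import *
st();p=shot('wrist','w3.png');find(p,['brush','fence'])
print(rel([.569,.051,.036]))
```

```text
t 9.35 pos [0.5674 0.0516 0.1785] q [-0.087  0.131  1.902 -0.     1.109 -1.604] F [ 0.6 -1.2 -0.2] open 0.6502335638789194 ff 0.0
[[-0.999  0.054 -0.001]
 [ 0.054  0.999 -0.   ]
 [ 0.001 -0.    -1.   ]]
brush 0.59 [0.565 0.052 0.02 ] [318. 178.]
fence 0.68 [0.673 0.034 0.048] [305. 305.]
[ -1.3  -1.  142.8]
```

View pics/w3.png

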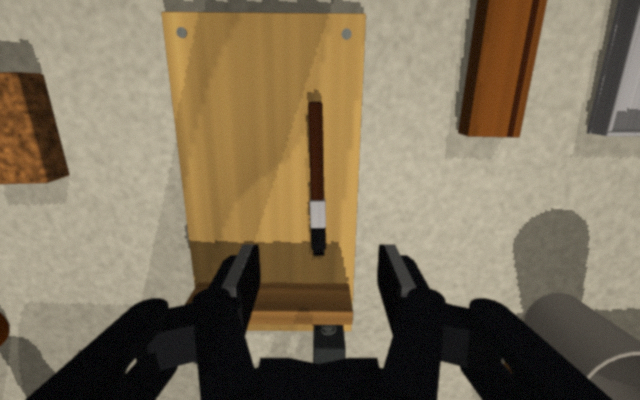

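The brush lies along column 317 between the fingers. Bed corners are (164,13) and (365,13). I'll descend and grasp.

In the tool's units: 142 mm is 0.2367, 132 mm is 0.22.

Request:
{"api": "send_rows", "payload": {
  "rows": "0 0 0 -0.0017 -0.0017 0.1 0.3;0 0 0 -0.0017 -0.0017 0.1833 0.3;0 0 0 -0.0017 -0.0017 0.22 0.3;0 0 0 -0.0017 -0.0017 0.2367 0.3;0 0 0 -0.0017 -0.0017 0.2367 0.3;0 0 0 -0.0017 -0.0017 0.2367 0.3"
}}

```text
time: 10.25
eef_pos: [0.57, 0.0519, 0.0383]
tcp_rot: [0.026, 1.0, -0.0, 0.002]
contact_force: [0.4, -0.1, 0.6]
opening: 0.648
finger_force: 0.0
```

Request:
{"api": "send_rows", "payload": {
  "rows": "0 0 0 0 0 0 -1;0 0 0 0 0 0 -1;0 0 0 0 0 0 -1;0 0 0 0 0 0 -1;0 0 0 0 0 0 -1;0 0 0 0 0 0 -1",
  "grip_force": 40
}}

```text
time: 11.0
eef_pos: [0.5694, 0.0521, 0.0375]
tcp_rot: [0.026, 1.0, -0.0, 0.001]
contact_force: [-0.9, -0.6, 5.5]
opening: 0.119
finger_force: 41.3
```

Run:
```python
from h import *
st()
print(rel([.438,.335,.116]))
```

```text
t 11.0 pos [0.5694 0.0521 0.0375] q [-0.086  0.337  1.956  0.     0.848 -1.605] F [-0.9 -0.6  5.5] open 0.11926268998384947 ff 41.30285918712616
[[-0.999  0.052  0.001]
 [ 0.052  0.999 -0.   ]
 [-0.001 -0.    -1.   ]]
[145.8 275.7 -78.7]
```

In the tool's units: 276 mm is 0.46, 146 mm is 0.2433.

Request:
{"api": "send_rows", "payload": {
  "rows": "0 0 0 0 0 -0.0833 -1;0 0 0 0 0 -0.1333 -1;0 0 0 0.2433 0.46 -0.1333 -1;0 0 0 0.2433 0.46 -0.1333 -1;0 0 0 0.2433 0.46 -0.1333 -1;0 0 0 0.2433 0.46 -0.1333 -1;0 0 0 0.2433 0.46 -0.1333 -1;0 0 0 0.2433 0.46 -0.1333 -1"
}}

```text
time: 12.0
eef_pos: [0.4344, 0.3383, 0.1158]
tcp_rot: [0.023, 1.0, -0.0, -0.001]
contact_force: [0.1, 0.2, -0.4]
opening: 0.124
finger_force: 40.7
```

Request:
{"api": "send_rows", "payload": {
  "rows": "0 0 0 0 0 0 -1;0 0 0 0 0 0 -1;0 0 0 0 0 0 -1"
}}

```text
time: 12.38
eef_pos: [0.438, 0.3341, 0.1166]
tcp_rot: [0.027, 1.0, -0.0, -0.0]
contact_force: [0.5, -0.1, -0.5]
opening: 0.118
finger_force: 40.7
```

Run:
```python
from h import *
st();p=shot('wrist','w4.png');find(p,['brush','tray'])
print(rel([.438,.335,.032]))
```

```text
t 12.375 pos [0.438  0.3341 0.1166] q [ 0.468  0.171  1.984 -0.     0.987 -1.049] F [ 0.5 -0.1 -0.5] open 0.11757898968461455 ff 40.65230190753937
[[-0.999  0.054 -0.   ]
 [ 0.054  0.999 -0.   ]
 [ 0.    -0.    -1.   ]]
brush 0.88 [0.434 0.39  0.013] [395. 193.]
brush 0.69 [0.419 0.338 0.101] [323. 226.]
tray 0.88 [0.393 0.363 0.002] [356. 135.]
[-0.2  0.4 84.7]
```

View pics/w4.png

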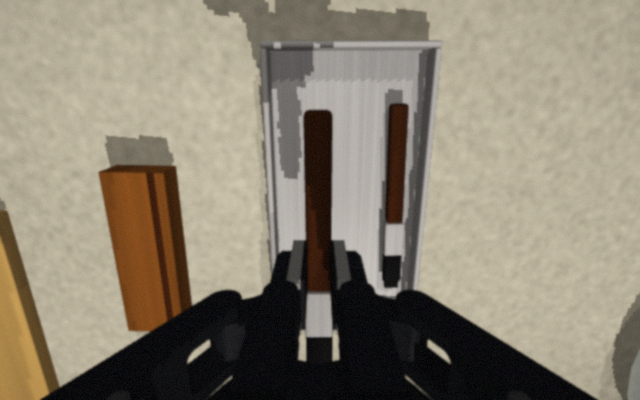

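The brush is held straight over the free strip (column 318), with tray walls at columns 270 and 430. I'll lower and release.

In the tool's units: 84 mm is 0.14, 75 mm is 0.125.

Request:
{"api": "send_rows", "payload": {
  "rows": "0 0 0 0 0 0.0833 -1;0 0 0 0 0 0.125 -1;0 0 0 0 0 0.14 -1;0 0 0 0 0 0.14 -1;0 0 0 0 0 0.14 -1;0 0 0 0 0 0.14 -0.4;0 0 0 0 0 0.14 -0.4;0 0 0 0 0 0.14 -0.4"
}}

```text
time: 13.52
eef_pos: [0.4375, 0.3354, 0.0331]
tcp_rot: [0.026, 1.0, 0.0, 0.0]
contact_force: [0.4, 0.5, 0.9]
opening: 0.297
finger_force: 0.0
```

In the tool's units: -150 mm is -0.25, -90 mm is -0.15.

Request:
{"api": "send_rows", "payload": {
  "rows": "0 0 0 0 0 -0.05 -0.4;0 0 0 0 0 -0.15 -0.4;0 0 0 0 0 -0.25 0;0 0 0 0 0 -0.25 0.4;0 0 0 0 0 -0.25 0.4"
}}

```text
time: 14.15
eef_pos: [0.437, 0.3352, 0.1825]
tcp_rot: [0.026, 1.0, -0.0, -0.0]
contact_force: [-0.8, 0.1, -0.5]
opening: 0.698
finger_force: 0.0
```

Run:
```python
from h import *
st();p=shot('wrist','w5.png');find(p,['brush','tray','rail'])
p=shot('top');find(p,['rail'])
```

```text
t 14.15 pos [0.437  0.3352 0.1825] q [ 0.47   0.084  1.945 -0.     1.112 -1.049] F [-0.8  0.1 -0.5] open 0.6978614674110188 ff 0.0
[[-0.999  0.052 -0.   ]
 [ 0.052  0.999 -0.   ]
 [ 0.    -0.    -1.   ]]
brush 0.78 [0.44  0.393 0.014] [381. 178.]
brush 0.7 [ 0.668 -0.02   0.02 ] [ 11. 396.]
brush 0.66 [0.434 0.34  0.012] [323. 174.]
tray 0.91 [0.425 0.352 0.003] [335. 162.]
rail 0.9 [0.464 0.207 0.02 ] [180. 215.]
rail 0.79 [0.47  0.202 0.023] [241. 248.]
rail 0.31 [ 0.507 -0.203  0.023] [412. 235.]
```

View pics/w5.png

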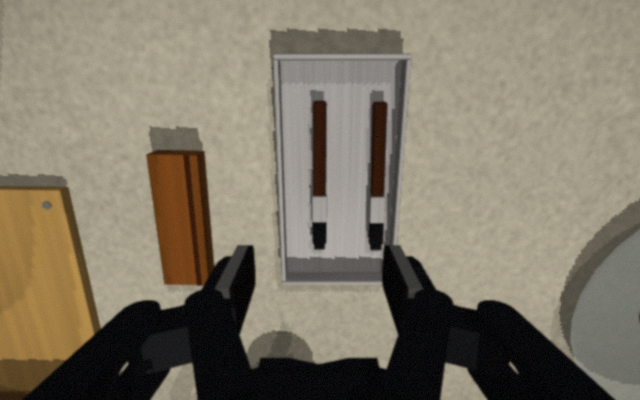

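The brush lies in the tray at column 320, parallel to the other one. I'll refine the rail pose from this view and the jig pose from the earlier ones.

Run:
```python
from h import *
p=shot('wrist');s,r=st()
q=[px(p,u,v,.022) for u,v in [(149,155),(204,152),(212,284),(165,284)]]
for a in q: print('rail',a.round(4))
m=sum(q)/4;print(m, rel([.4705,.2025,.0]))
E0=np.linalg.inv(p['extrinsics']);T=np.eye(4);T[:3,:3]=r;T[:3,3]=s['eef_pos'];C=np.linalg.inv(T)@E0
def at(pos,yaw):
    c,d=np.cos(yaw),np.sin(yaw);T=np.eye(4);T[:3,:3]=[[c,-d*-1*-1*-1 if 0 else d,0],[d,-c,0],[0,0,-1]];T[:3,3]=pos
    g=dict(p);g['extrinsics']=np.linalg.inv(T@C);return g
g=at([.5674,.0516,.1785],np.radians(177))
R0=R.from_euler('z',-3,degrees=True).as_matrix()
for n,u,v,z,l in [('FR',164,13,.012,(-140,-80)),('FL',365,13,.012,(-140,80)),('fR',187,308,.058,(100,-75)),('fL',352,309,.058,(100,75))]:
    P=px(g,u,v,z);print(n,P.round(4),(P-R0@np.r_[np.array(l)/1000,0])[:2].round(4))
```

```text
t 14.5 pos [0.4368 0.335  0.1814] q [ 0.47   0.086  1.946 -0.     1.112 -1.049] F [0.2 0.5 0.1] open 0.6971318155932967 ff 0.0
[[-0.999  0.052 -0.002]
 [ 0.052  0.999 -0.001]
 [ 0.002 -0.001 -1.   ]]
rail [0.4054 0.1914 0.022 ]
rail [0.4053 0.2389 0.022 ]
rail [0.5345 0.2264 0.022 ]
rail [0.5321 0.1806 0.022 ]
[0.46932635 0.20932531 0.022     ] [ -40.9 -130.4  181.5]
FR [ 0.4275 -0.0606  0.012 ] [0.5714 0.012 ]
FL [0.4357 0.0953 0.012 ] [0.5713 0.0081]
fR [ 0.6634 -0.0663  0.058 ] [0.5675 0.0138]
fL [0.672  0.0755 0.058 ] [0.5682 0.0059]
```

In the tool's units: 155 mm is 0.2583, 150 mm is 0.25.

Request:
{"api": "send_rows", "payload": {
  "rows": "0 0 0 -0.0667 -0.2133 0 1;0 0 0 -0.0667 -0.2133 0 1;0 0 0 -0.0667 -0.2133 0.0667 1;0 0 0 -0.0667 -0.2133 0.15 1;0 0 0 -0.0667 -0.2133 0.2167 1;0 0 0 -0.0667 -0.2133 0.25 1;0 0 0 -0.0667 -0.2133 0.2583 1;0 0 0 -0.0667 -0.2133 0.2583 1"
}}

```text
time: 15.5
eef_pos: [0.4708, 0.2055, 0.0279]
tcp_rot: [0.026, 1.0, 0.0, 0.0]
contact_force: [-0.4, 0.3, -0.4]
opening: 0.998
finger_force: 0.0
```

Request:
{"api": "send_rows", "payload": {
  "rows": "0 0 0 0 0 0 -1;0 0 0 0 0 0 -1;0 0 0 0 0 0 -1;0 0 0 0 0 0 -1;0 0 0 0 0 0 -1;0 0 0 0 0 0 -1",
  "grip_force": 70
}}

```text
time: 16.25
eef_pos: [0.4718, 0.2057, 0.0291]
tcp_rot: [0.026, 1.0, 0.0, 0.001]
contact_force: [-0.7, 0.8, 6.2]
opening: 0.493
finger_force: 73.4
```

In the tool's units: -110 mm is -0.1833, -90 mm is -0.15.

Request:
{"api": "send_rows", "payload": {
  "rows": "0 0 0 0 0 -0.0667 -1;0 0 0 0 0 -0.15 -1;0 0 0 0 0 -0.1833 -1;0 0 0 0 0 -0.1833 -1;0 0 0 0 0 -0.1833 -1"
}}

```text
time: 16.88
eef_pos: [0.4694, 0.2052, 0.136]
tcp_rot: [0.026, 1.0, -0.0, -0.001]
contact_force: [-0.4, -0.1, -1.3]
opening: 0.492
finger_force: 72.6
```

Run:
```python
from h import *
st();p=shot('wrist','w6.png');find(p,['rail','brush'])
```

```text
t 16.875 pos [0.4694 0.2052 0.136 ] q [ 0.214  0.061  2.064  0.     1.019 -1.305] F [-0.4 -0.1 -1.3] open 0.49221802306964 ff 72.60628581047058
[[-0.999  0.052 -0.003]
 [ 0.052  0.999 -0.001]
 [ 0.003 -0.001 -1.   ]]
rail 0.86 [0.449 0.203 0.127] [310. 229.]
brush 0.9 [0.433 0.39  0.011] [565. 134.]
brush 0.7 [0.429 0.335 0.013] [492. 133.]
```

View pics/w6.png

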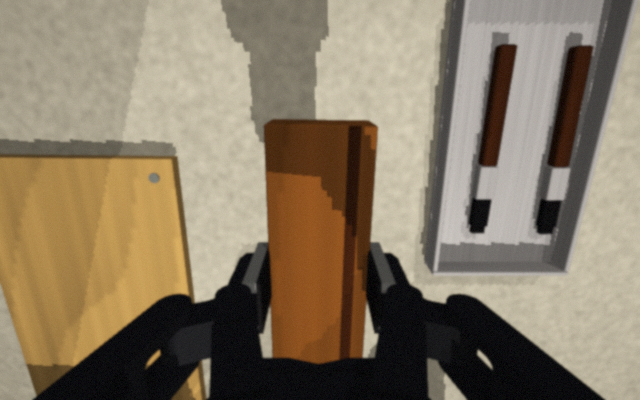

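In the tool's units: -192 mm is -0.32, -136 mm is -0.2267.

Request:
{"api": "send_rows", "payload": {
  "rows": "0 0 0 -0.2267 -0.32 0 -1;0 0 0 -0.2267 -0.32 0 -1;0 0 0 -0.2267 -0.32 0 -1;0 0 0 -0.2267 -0.32 0 -1;0 0 0 -0.2267 -0.32 0 -1;0 0 0 -0.2267 -0.32 0 -1;0 0 0 -0.2267 -0.32 0 -1;0 0 0 -0.2267 -0.32 0 -1"
}}

```text
time: 18.02
eef_pos: [0.5959, 0.0078, 0.1375]
tcp_rot: [0.025, 1.0, 0.0, -0.0]
contact_force: [-0.2, -0.3, -0.7]
opening: 0.496
finger_force: 72.6
```

Run:
```python
from h import *
st();p=shot('wrist','w7.png')
print(rel([.595,.0067,.042]))
```

```text
t 18.025 pos [0.5959 0.0078 0.1375] q [-0.157  0.235  1.864  0.     1.043 -1.678] F [-0.2 -0.3 -0.7] open 0.49607389837500665 ff 72.55674719810486
[[-0.999  0.05  -0.   ]
 [ 0.05   0.999  0.   ]
 [ 0.     0.    -1.   ]]
[ 0.9 -1.  95.7]
```

View pics/w7.png

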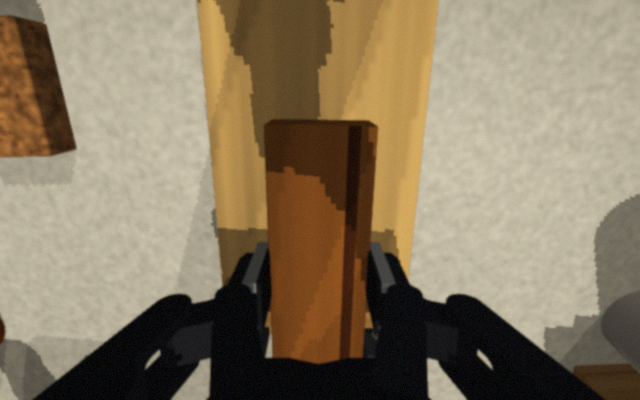

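The rail's columns 265–377 are centred on the bed, whose edges are 207–429 at row 122. The bed centre is about 2–3 mm towards −y, so I'll shift as I lower.

In the tool's units: 95 mm is 0.1583, 93 mm is 0.155.

Request:
{"api": "send_rows", "payload": {
  "rows": "0 0 0 0.0017 -0.005 0.0833 -1;0 0 0 0.0017 -0.005 0.1333 -1;0 0 0 0.0017 -0.005 0.15 -1;0 0 0 0.0017 -0.005 0.155 -1;0 0 0 0.0017 -0.005 0.1583 -1;0 0 0 0.0017 -0.005 0.1583 -1;0 0 0 0.0017 -0.005 0.1583 -1"
}}

```text
time: 18.95
eef_pos: [0.5959, 0.0036, 0.0436]
tcp_rot: [0.026, 1.0, -0.0, 0.001]
contact_force: [0.3, 0.7, -1.1]
opening: 0.496
finger_force: 72.6
```

In the tool's units: 2 mm is 0.0033, 1 mm is 0.0017.

Request:
{"api": "send_rows", "payload": {
  "rows": "0 0 0 0 0 0.0017 -1;0 0 0 0 0 0.0033 -1;0 0 0 0 0 0.0033 -1;0 0 0 0 0 0.0033 -1"
}}

```text
time: 19.45
eef_pos: [0.5954, 0.0036, 0.0411]
tcp_rot: [0.026, 1.0, -0.0, 0.0]
contact_force: [-2.2, -0.0, 4.0]
opening: 0.497
finger_force: 73.0
```

In the tool's units: 1 mm is 0.0017.

Request:
{"api": "send_rows", "payload": {
  "rows": "0 0 0 0 0 0.0017 -1;0 0 0 0 0 0.0017 -1;0 0 0 0 0 0.0017 -1"
}}

```text
time: 19.82
eef_pos: [0.5955, 0.0036, 0.0411]
tcp_rot: [0.026, 1.0, -0.0, -0.0]
contact_force: [-4.5, 0.3, 8.8]
opening: 0.494
finger_force: 73.8
```

In the tool's units: -14 mm is -0.0233, -12 mm is -0.02.

Request:
{"api": "send_rows", "payload": {
  "rows": "0 0 0 0 0 -0.0033 -1;0 0 0 -0.0067 0 -0.0033 -1;0 0 0 -0.0133 0 -0.0033 -1;0 0 0 -0.02 0 -0.0033 -1;0 0 0 -0.0233 0 -0.0033 -1;0 0 0 -0.0233 0 -0.0033 -1;0 0 0 -0.0233 0 -0.0033 -1"
}}

```text
time: 20.7
eef_pos: [0.6088, 0.0029, 0.0413]
tcp_rot: [0.026, 1.0, -0.0, -0.001]
contact_force: [-2.7, -1.5, -0.7]
opening: 0.496
finger_force: 72.7
```

Run:
```python
from h import *
for i in range(4): p=shot('scene');s=ctrl.get_state();print(np.round(s['contact_force'],2),s['eef_pos'])
```

```text
[-2.02 -1.14 -0.99] [0.60878051 0.00292054 0.0413297 ]
[-2.17 -0.18  0.4 ] [0.60876859 0.00292331 0.04135855]
[-1.34 -1.43 -1.16] [0.60876631 0.0029307  0.04135479]
[-3.2  -1.   -1.02] [0.60878024 0.00293047 0.04136981]
```

In the tool's units: -11 mm is -0.0183, -9 mm is -0.015.

Request:
{"api": "send_rows", "payload": {
  "rows": "0 0 0 -0.005 0 0 -1;0 0 0 -0.01 0 0 -1;0 0 0 -0.015 0 0 -1;0 0 0 -0.0183 0 0 -1;0 0 0 -0.0183 0 0 -1;0 0 0 -0.0183 0 0 -1;0 0 0 -0.0183 0 0 -1"
}}

```text
time: 21.78
eef_pos: [0.6177, 0.0024, 0.0411]
tcp_rot: [0.026, 1.0, -0.0, -0.004]
contact_force: [-10.7, -1.5, 3.2]
opening: 0.493
finger_force: 73.2
```

Run:
```python
from h import *
F=[]
for i in range(6): p=shot('scene');s=ctrl.get_state();F.append(s['contact_force'])
print(np.mean(F,0).round(2),s['wrist_torque']);st()
t=shot('top');im=cv2.convertScaleAbs(t['color'][:,:,::-1],alpha=1.6);q=p['color'][:,:,::-1]
z=lambda a,k:cv2.resize(a,None,fx=k,fy=k,interpolation=cv2.INTER_CUBIC)
c=np.zeros((560,800,3),np.uint8);c[:560,:320]=z(im[135:275,285:365],4);c[:400,320:]=z(cv2.convertScaleAbs(q[160:260,270:390],alpha=1.4),4)
cv2.imwrite('pics/fin.png',c)
```

```text
[-10.37  -1.28   3.74] [-0.20781176  1.43397031 -0.01275188]
t 22.075 pos [0.6177 0.0024 0.0411] q [-1.600e-01  4.180e-01  1.835e+00 -1.000e-03  8.970e-01 -1.679e+00] F [-10.3  -1.5   4.1] open 0.4952587236918215 ff 73.19350004196167
[[-0.999  0.051 -0.008]
 [ 0.051  0.999  0.   ]
 [ 0.008 -0.    -1.   ]]
```

View pics/fin.png

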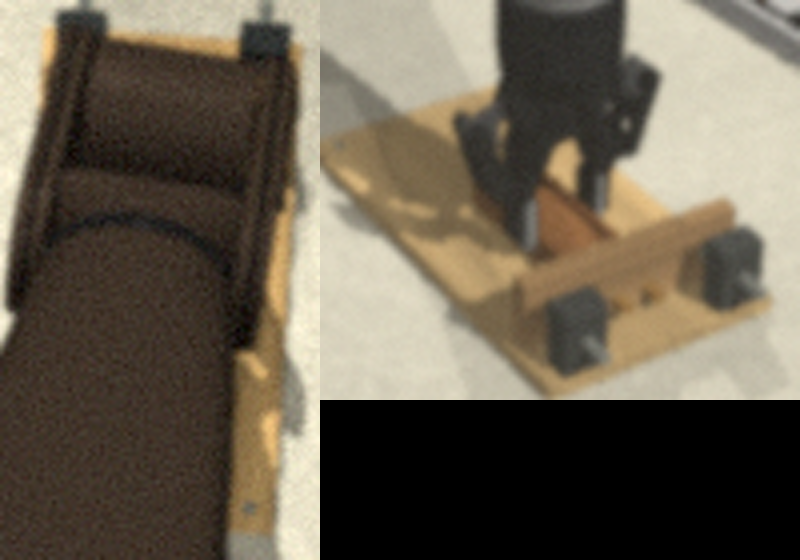

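The scene view shows the rail flat on the bed, meeting the middle of the fence near its screw holes at (625,300) and (655,292). I'll push 1 mm more and let it settle, then hand in.

In the tool's units: -1 mm is -0.0017.

Request:
{"api": "send_rows", "payload": {
  "rows": "0 0 0 -0.0017 0 0 -1;0 0 0 -0.0017 0 0 -1;0 0 0 -0.0017 0 0 -1;0 0 0 -0.0017 0 0 -1;0 0 0 -0.0017 0 0 -1;0 0 0 -0.0017 0 0 -1"
}}

```text
time: 22.88
eef_pos: [0.6183, 0.0023, 0.0411]
tcp_rot: [0.026, 1.0, -0.0, -0.005]
contact_force: [-11.5, -2.0, 5.0]
opening: 0.492
finger_force: 73.3
```

Run:
```python
from h import *
F=[]
for i in range(6): p=shot('scene');s=ctrl.get_state();F.append(s['contact_force'])
m=np.mean(F,0);print(m.round(2),s['eef_pos'])
find(p,['jar','brush'])
if -13<m[0]<-8: print(ctrl.sign_off())
```

```text
[-11.79  -1.72   4.66] [0.61825964 0.00231343 0.04112923]
jar 0.78 [ 0.513 -0.383  0.061] [157. 240.]
jar 0.61 [ 0.418 -0.38   0.045] [147. 224.]
the job is handed in; nothing more can be done
None
```

I handed the job in with the gripper still pressing the rail flat against the middle of the fence; the measured push was about 11.8 N, part of it probably friction on the bed, and the jar is in the crate and the brush in the tray.

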